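# Put the gold-finishing tools back in their fitted tray

## Task

The gold tooling is done: put the four brass-headed finishing tools (roll, line pallet, typeholder and hand stamp) away in the fitted tool tray, each lying flat in the cradle cut to the shape of its head, head in the pocket and handle in the notch. Lay them in, do not drop them, the brass faces dent. The steel awl and the screwdriver have the same handles but do not belong in the tray: leave them where they lie.

Things in the scene. Friction and masses are not known exactly. Their poses are not given: they have to be found in the camera images.
- roll_tool: Roll: Octagonal wood handle 24 mm across, 86 mm long, x = -100 to -14 mm; then a brass collar 20 mm thick. Lies flat on a mat (top 3 mm above the table). Origin on the centre line, 12 mm above the mat, at the collar's front. x points to the head (first within 0.3 rad of world x), z up. Grip across at x = -50. Head: flat brass wheel, 50 mm diameter, at x = 35. 200 g.
- line_pallet: Line pallet: Octagonal wood handle 24 mm across, 86 mm long, x = -100 to -14 mm; then a brass collar 20 mm thick. Lies flat on a mat (top 3 mm above the table). Origin on the centre line, 12 mm above the mat, at the collar's front. x points to the head (first within 0.3 rad of world x), z up. Grip across at x = -50. Head: brass T, cross-bar 50 mm wide at x = 44 to 56. 160 g.
- typeholder: Typeholder: Octagonal wood handle 24 mm across, 86 mm long, x = -100 to -14 mm; then a brass collar 20 mm thick. Lies flat on a mat (top 3 mm above the table). Origin on the centre line, 12 mm above the mat, at the collar's front. x points to the head (first within 0.3 rad of world x), z up. Grip across at x = -50. Head: brass clamp box 34 x 42 mm, x = 14 to 56, 35 mm high with its screw. 220 g.
- deco_stamp: Hand stamp: Octagonal wood handle 24 mm across, 86 mm long, x = -100 to -14 mm; then a brass collar 20 mm thick. Lies flat on a mat (top 3 mm above the table). Origin on the centre line, 12 mm above the mat, at the collar's front. x points to the head (first within 0.3 rad of world x), z up. Grip across at x = -50. Head: slim brass shank, end block 14 mm square, tip at x = 55. 140 g.
- awl: Awl, NOT a finishing tool: same wooden handle and brass collar, but a thin pointed grey steel spike, 7 mm thick at its root, tip at x = 55. Handle, origin and axes as the finishing tools; stays where it lies.
- screwdriver: Screwdriver, NOT a finishing tool: same wooden handle and brass collar, but a grey steel shaft 7 mm thick with a flat blade 10 mm wide, tip at x = 56. Handle, origin and axes as the finishing tools; stays where it lies.
- roll_cradle: Roll's cradle. Fixed wood block 184 x 79 mm, x = -110 to +74, rails 14 mm high, in the tray. Origin on its floor, 21 mm above the table: a tool well laid has its origin 12 mm above it, x alike, 9 mm play all round. x points to the pocket. Tail notch 42 mm wide, x = -104 to -84; bare floor between (finger room). Pocket: wide, eight-sided, 69 mm across, centre x = 35.
- pallet_cradle: Pallet's cradle. Fixed wood block 184 x 79 mm, x = -110 to +74, rails 14 mm high, in the tray. Origin on its floor, 21 mm above the table: a tool well laid has its origin 12 mm above it, x alike, 9 mm play all round. x points to the pocket. Tail notch 42 mm wide, x = -104 to -84; bare floor between (finger room). Pocket: T, neck 42 mm wide, slot 69 mm wide at x = 35 to 65.
- typeholder_cradle: Typeholder's cradle. Fixed wood block 184 x 79 mm, x = -110 to +74, rails 14 mm high, in the tray. Origin on its floor, 21 mm above the table: a tool well laid has its origin 12 mm above it, x alike, 9 mm play all round. x points to the pocket. Tail notch 42 mm wide, x = -104 to -84; bare floor between (finger room). Pocket: rectangle 53 mm wide, x = 4 to 65.
- stamp_cradle: Hand stamp's cradle. Fixed wood block 184 x 79 mm, x = -110 to +74, rails 14 mm high, in the tray. Origin on its floor, 21 mm above the table: a tool well laid has its origin 12 mm above it, x alike, 9 mm play all round. x points to the pocket. Tail notch 42 mm wide, x = -104 to -84; bare floor between (finger room). Pocket: narrow channel 33 mm wide, x = 10 to 64.

How it is judged:
By the outcome, as a careful person would: the job done as asked, in the order asked, and still so for the second after the job is handed in, with the robot touching nothing.
It also fails if it takes over 106 s, if anything falls off the work surface, if the arm or the gripper's body presses on something with over 40 N, if the wrist force passes 120 N, or if a joint passes its speed limit or range.

## Robot

A 6-joint arm with a two-finger parallel gripper is mounted at the origin on the work surface. World frame = base frame: x ahead of the robot, y to its left, z up, the work surface at z = 0. Lengths are in mm, angles in degrees, forces in N, time in s.
With the tool pointing down it reaches from about 350 to 850 mm from the base axis. Payload 8.1 kg.
Tool frame: the origin (TCP) lies at the very end of the fingers, on their centre line; the grasp point (between the pads) lies 19 mm behind it (r.grasp_offset is the distance from the TCP to the grasp point, in mm); z points along the fingers, y is the line along which they close (so a half turn about z gives the same grasp; the last joint's range is limited). The gripper opens to 85 mm and grips with 20 to 120 N. Pads are 22 mm wide; open, the fingers measure 114 mm over their backs; the gripper's body (76 mm by 85 mm) begins 54 mm behind the grasp point. The pads swing forward as they close: fully open they stand 13 mm farther back than shut.
Start: joints at [70.05, 7.471, 85.268, -0, 87.261, -4.893], TCP at [155.849, 579.41, 231.292] pointing down, gripper open.
Joint ranges: [-169.43, 169.43], [-51.17, 129.36], [1.28, 143.12], [-76.62, 256.62], [0, 156.53], [-152.29, 152.29]. Speed limits (degrees/s): [136.94, 136.94, 159.86, 180, 180, 180].

## Interface

Orientations are given as [roll, pitch, yaw] about the fixed x, y, z axes, in that order (R = Rz(yaw) Ry(pitch) Rx(roll)).
In Python, from bench import r gives the robot as it stands.
- The arm moves only by the tool carry_out, never from a script. Its argument "commands" is a list of rows, each an object with "jaw": the finger opening in m, from 0 to 0.0854; "translation": the shift along the tool's x, y, z in m, a list of three; "spin": the turn about the tool's z in rad. A call has exactly 8 rows; each row shifts and turns the commanded pose from where the row before left it, along the tool's axes as they then stand; what a row does not reach is not made up. A row lasts 1/12 s, in which the tool goes at most 41.7 mm and 7.16 degrees, less where a joint would pass 70% of its speed; a pose out of reach is approached as far as the arm can. A call is refused whole if a number of a shift passes 0.0417 or a number of a turn 0.125, either way. A call with a gripper value outside its range is refused whole. The fingers move at their own pace and stop on an object; "squeeze" is the grip in N (left out, the last holds). Time passes only in rows, so rows that do not move let the fingers close, or fill a call up. It gives the time, the measured TCP pose, the force, the opening and the grip force at its end, in the units of the state.
- r.sense(): the state, without advancing time (a new reading comes with each control period).
- r.snapshot(name): name is "scene" or "top" or "wrist"; returns a dict with "pixels" (480x640x3 uint8, blue, green, red), "K" (3x3 intrinsics, pixels), "extrinsics" (4x4, takes a point from camera to world coordinates). Camera axes: x right, y down, z forward; pixel columns grow to the right and rows downward; lengths in mm; the calibration is good to about 2 mm. A picture is of the moment at which its call begins. There is no depth.
- r.hand_in(): hands the job in; it is judged then, once.
Trained networks look in a picture, given as the dict that the camera call returned (one of the last four; its "shot" number tells which), for a name from the list of things; names that differ only in an ending like _2 or _b are one class to them, and where a whole thing is asked for, a point or a joint stands for the part that bears it (a point fixed in the world has none). Each returns a list of dicts, best first, with "score" (0 to 1); they miss things now and then, are a little off and sometimes report something else, mostly with a low value. They report only what shows in the picture. A call takes as long as a camera call.
- r.spot_in(picture, target): "xy" ([column, row] in pixels, amid what is visible of it).
- r.regions_of(picture, target): "pixels" (480x640 bool, what is visible of it) and "xy" ([column, row] in pixels, amid what is visible of it).
- r.landmark_of(picture, target): "xy" ([column, row] in pixels: a listed point, or the origin of a listed thing).
The state is a dict: "time": time; "joint_pos": joint angles; "qd": joint speeds; "joint_efforts": joint torques, N m; "tool_pos": TCP position; "tcp_rot": TCP orientation; "ft_force": force on the tool from outside, world axes, zero at the start; "wrist_torque": the same for the moment, N m; "finger_gap": finger opening in mm; "grip_force": force on a finger pad.
Only numpy, scipy, OpenCV 4.12 (cv2) and the standard library are available. Lean on these libraries where they do the work, as an engineer would, in place of code of your own. Each camera call takes 0.05 s, during which the arm holds its last target. There are 200 camera calls.

## Working session

There is one attempt and no reset: what is moved stays moved. The work goes in short steps, Python scripts to look and compute and a tool call to move; the robot and the scene stay as the last step left them, time stands still between calls to the robot, and variables do not carry over. Pictures are saved under pics/ and viewed, at most 14 in all, crops included, and the job is handed in when it is done.

Besides the shell and the picture viewer there is one more tool, called after "Call:" as a command line: name --argument value ..., lists and objects as JSON in quotes. carry_out: Moves the arm, as the interface text tells. Its arguments: {"type":"object","properties":{"commands":{"type":"array","items":{"type":"object","properties":{"jaw":{"type":"number"},"translation":{"type":"array","items":{"type":"number"}},"spin":{"type":"number"}}}},"squeeze":{"type":"number"}},"required":["commands"]}

```bash
mkdir -p pics; ls; cat > h.py <<'E'
import numpy as np, cv2
from bench import r
NAMES=["roll_tool","line_pallet","typeholder","deco_stamp","awl","screwdriver","roll_cradle","pallet_cradle","typeholder_cradle","stamp_cradle"]
def ray(p,xy,z):
    K=np.array(p["K"]);T=np.array(p["extrinsics"])
    d=T[:3,:3]@np.linalg.solve(K,[xy[0],xy[1],1.]);o=T[:3,3]
    return (o+d*(z-o[2])/d[2])
def axis(mask,p,z):
    ys,xs=np.nonzero(mask)
    P=np.array([ray(p,(x,y),z)[:2] for x,y in zip(xs[::3],ys[::3])])
    c=P.mean(0);u,s,v=np.linalg.svd(P-c,full_matrices=False)
    return c,v[0],np.ptp((P-c)@v[0]),np.ptp((P-c)@v[1])
E
python3 - <<'E'
from h import *
for n in("top","scene"):
    p=r.snapshot(n);cv2.imwrite(f"pics/{n}0.png",p["pixels"])
    print(n,np.array(p["extrinsics"])[:3,3].round())
    for t in NAMES:
        z=21 if "cradle" in t else 15
        for k in r.landmark_of(p,t)[:2]: print(t,"L",np.round(k["score"],2),np.round(k["xy"]),ray(p,k["xy"],z).round()[:2])
        if n=="top":
          for k in r.regions_of(p,t)[:2]:
            c,v,a,b=axis(k["pixels"],p,z); print("   R",np.round(k["score"],2),c.round(),np.degrees(np.arctan2(v[1],v[0])).round(1),round(a),round(b))
E
```

```text
pics
top [ 355.   -2. 1246.]
roll_tool L 0.71 [414. 191.] [ 694. -277.]
   R 0.76 [ 683. -274.] 173.7 160 46
line_pallet L 0.72 [429. 271.] [ 500. -292.]
   R 0.91 [ 482. -293.] 175.8 157 50
typeholder L 0.61 [317. 202.] [682. -42.]
   R 0.65 [674. -49.] -164.7 156 36
deco_stamp L 0.83 [337. 274.] [506. -78.]
   R 0.64 [472. -82.] -177.9 155 24
   R 0.17 [528. 327.] 177.3 192 90
awl L 0.76 [382. 280.] [ 486. -182.]
   R 0.81 [ 450. -169.] 169.5 114 25
screwdriver L 0.92 [366. 194.] [ 694. -160.]
   R 0.75 [ 647. -157.] 178.6 156 25
   R 0.75 [515. 161.] 177.1 187 83
pallet_cradle L 0.77 [199. 263.] [549. 242.]
   R 0.83 [522. 243.] 177.2 185 84
typeholder_cradle L 0.7 [164. 270.] [536. 323.]
   R 0.6 [527. 325.] 177.5 187 86
stamp_cradle L 0.76 [129. 265.] [552. 405.]
   R 0.8 [533. 406.] 177.5 187 88
scene [1367.   69.  815.]
roll_tool L 0.74 [188. 281.] [ 700. -270.]
roll_tool L 0.41 [516. 260.] [553. 417.]
line_pallet L 0.84 [203. 217.] [ 501. -295.]
line_pallet L 0.66 [184. 279.] [ 695. -279.]
typeholder L 0.95 [298. 291.] [698. -40.]
typeholder L 0.17 [256. 221.] [ 499. -170.]
deco_stamp L 0.64 [293. 229.] [516. -78.]
awl L 0.75 [253. 221.] [ 500. -176.]
roll_cradle L 0.62 [395. 242.] [537. 154.]
pallet_cradle L 0.69 [434. 249.] [546. 239.]
typeholder_cradle L 0.78 [472. 252.] [545. 323.]
stamp_cradle L 0.88 [514. 258.] [552. 412.]
```

View pics/top0.png

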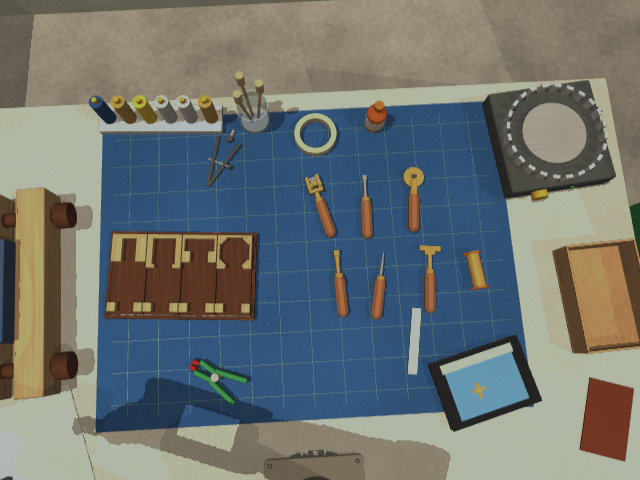

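View pics/scene0.png

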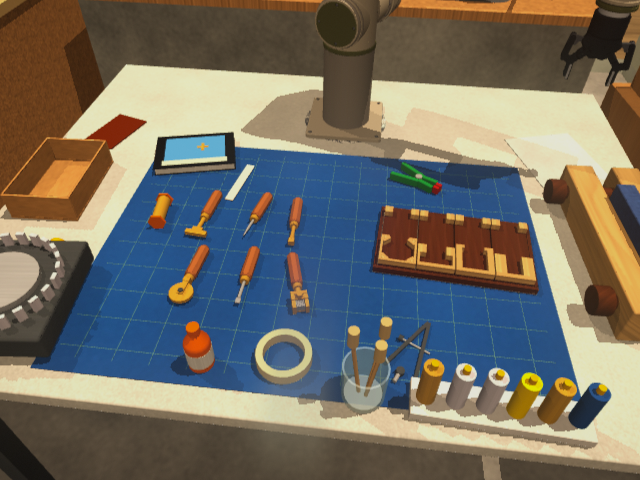

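```bash
python3 - <<'E'
from h import *
print({k:np.round(v,2) for k,v in r.sense().items()}, r.grasp_offset)
p=r.snapshot("wrist");cv2.imwrite("pics/w0.png",p["pixels"]);print(np.round(p["extrinsics"],2),p["K"])
p=r.snapshot("top");i=p["pixels"]
cv2.imwrite("pics/tc.png",np.hstack([cv2.resize(i[180:330,100:250],(400,400),interpolation=2),cv2.resize(i[170:320,290:440],(400,400),interpolation=2)]))
E
```

```text
{'time': np.float64(1.6), 'joint_pos': array([70.05,  7.47, 85.27, -0.  , 87.26, -4.89]), 'qd': array([ 0.08, -0.01, -0.03, -0.08,  0.04,  0.09]), 'joint_efforts': array([  0.  , -56.93, -50.09,  -0.  ,   0.  ,  -0.  ]), 'tool_pos': array([155.84, 579.41, 231.3 ]), 'tcp_rot': array([-180.  ,    0.  ,  164.94]), 'ft_force': array([ 0.32,  0.9 , -0.38]), 'wrist_torque': array([-0.  , -0.06,  0.01]), 'grip_force': np.float64(0.0), 'finger_gap': np.float64(84.9)} 18.700000000000003
[[ 2.6000e-01  9.3000e-01  2.7000e-01  8.5580e+01]
 [ 9.7000e-01 -2.5000e-01 -7.0000e-02  5.9776e+02]
 [-0.0000e+00  2.8000e-01 -9.6000e-01  3.7498e+02]
 [ 0.0000e+00  0.0000e+00  0.0000e+00  1.0000e+00]] [[331.97204058   0.         318.71300226]
 [  0.         331.97204058 241.62069454]
 [  0.           0.           1.        ]]
```

View tc.

View pics/tc.png

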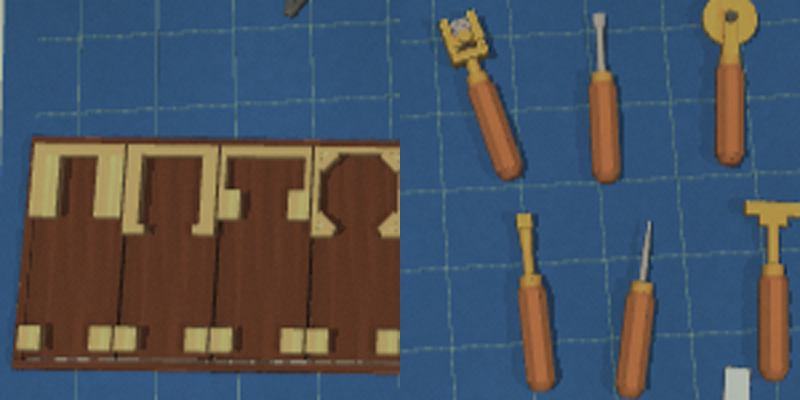

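```bash
cat >> h.py <<'E'
def tool(p,t,z=14):
    k=r.regions_of(p,t)
    if not k: return None
    k=k[0]; m=k["pixels"].astype(np.uint8)
    hsv=cv2.cvtColor(p["pixels"],cv2.COLOR_BGR2HSV)
    h=m*((hsv[...,0]<14)&(hsv[...,1]>110))
    ys,xs=np.nonzero(h)
    P=np.array([ray(p,q,z)[:2] for q in zip(xs,ys)]); c=P.mean(0)
    v=np.linalg.svd(P-c,full_matrices=False)[2][0]
    if v[0]<0: v=-v
    s=(P-c)@v; tail=np.percentile(s,1)
    ys,xs=np.nonzero(m); Q=np.array([ray(p,q,z)[:2] for q in zip(xs,ys)])
    tip=np.percentile((Q-c)@v,99.5)
    return dict(score=k["score"],hc=c,ang=np.degrees(np.arctan2(v[1],v[0])),hl=np.ptp(s),w=np.ptp((P-c)@[-v[1],v[0]]),otail=c+v*(tail+100),otip=c+v*(tip-(60 if t=="roll_tool" else 56)),g=c+v*((tail+100+0)-50), hsv=np.median(hsv[h>0],0))
E
python3 - <<'E'
from h import *
np.set_printoptions(suppress=True,precision=1)
p=r.snapshot("top")
for t in NAMES[:6]:
    d=tool(p,t); print(t,{k:np.round(v,1) for k,v in d.items()} if d else None)
hsv=cv2.cvtColor(p["pixels"],cv2.COLOR_BGR2HSV)
m=((hsv[...,2]>130)&(hsv[...,0]<35)&(hsv[...,0]>12)).astype(np.uint8); m[:225]=0;m[325:]=0;m[:,:100]=0;m[:,262:]=0
n,l,s,c=cv2.connectedComponentsWithStats(m)
for i in range(1,n):
    if s[i,4]>15: print(s[i],c[i],ray(p,c[i],35))
E
```

```text
roll_tool {'score': np.float64(0.6), 'hc': array([ 641.8, -269.2]), 'ang': np.float64(-6.5), 'hl': np.float64(91.8), 'w': np.float64(24.1), 'otail': array([ 697.1, -275.5]), 'otip': array([ 695.9, -275.4]), 'g': array([ 647.4, -269.9]), 'hsv': array([ 12., 158., 140.])}
line_pallet {'score': np.float64(0.9), 'hc': array([ 449.8, -289.8]), 'ang': np.float64(-4.8), 'hl': np.float64(90.1), 'w': np.float64(23.7), 'otail': array([ 507. , -294.6]), 'otip': array([ 506.3, -294.6]), 'g': array([ 457.2, -290.4]), 'hsv': array([ 12., 158., 139.])}
typeholder {'score': np.float64(0.6), 'hc': array([640.1, -59.2]), 'ang': np.float64(15.2), 'hl': np.float64(91.0), 'w': np.float64(23.8), 'otail': array([693.7, -44.6]), 'otip': array([692.8, -44.9]), 'g': array([645.5, -57.7]), 'hsv': array([ 12., 158., 142.])}
deco_stamp None
awl {'score': np.float64(0.8), 'hc': array([ 442.4, -168. ]), 'ang': np.float64(-11.5), 'hl': np.float64(89.6), 'w': np.float64(24.0), 'otail': array([ 497.8, -179.2]), 'otip': array([ 453.2, -170.2]), 'g': array([ 448.8, -169.3]), 'hsv': array([ 12., 158., 138.])}
screwdrive
[... 232 characters left out ...]
v': array([ 12., 158., 139.])}
[111 234  36  28 597] [128.6 246. ] [594.6 401.2  35. ]
[146 234  36  34 476] [163.7 248.1] [585.2 319.9  35. ]
[182 235  35  27 347] [199.2 247.3] [582.3 237.8  35. ]
[217 235  35  34 351] [234.4 249.4] [573.  156.7  35. ]
[106 302   9   9  73] [110.2 306. ] [458.5 441.   35. ]
[133 302   9  10  79] [136.9 306.4] [454.3 380.6  35. ]
[142 302   9  10  69] [146.4 306.4] [453.1 359.1  35. ]
[169 303   9   9  73] [173. 307.] [448.4 299.1  35. ]
[179 303   8   9  71] [182.5 306.9] [447.3 277.8  35. ]
[205 303   9   9  72] [208.9 307.1] [443.7 217.9  35. ]
[215 303   8  10  71] [218.7 307.3] [441.9 195.9  35. ]
[241 304   9   9  73] [244.9 307.9] [437.3 136.7  35. ]
```

Call:
carry_out --commands '[{"spin":-0.0877},{"spin":-0.0877},{"spin":-0.0875},{"translation":[-0.028,-0.0265,0]},{"translation":[-0.028,-0.0265,0]},{"translation":[-0.028,-0.0265,0]},{"translation":[-0.028,-0.0265,0]},{"translation":[-0.028,-0.0265,0]}]'

```text
invalid input
```

Call:
carry_out --commands '[{"translation":[-0.028,-0.0265,0]},{"translation":[-0.028,-0.0265,0]},{"translation":[-0.028,-0.0265,0]},{"translation":[-0.028,-0.0265,0]},{"translation":[-0.004,-0.0385,0.007]},{"translation":[-0.004,-0.0385,0.007]},{"translation":[-0.004,-0.0385,0.007]},{"translation":[-0.004,-0.0385,0.007]}]'

```text
invalid input
```

Call:
carry_out --commands '[{"translation":[-0.004,-0.0385,0.007]},{"translation":[-0.004,-0.0385,0.007]},{"translation":[-0.004,-0.0385,0.007]},{"translation":[-0.004,-0.0385,0.007]},{"translation":[-0.004,-0.0385,0.007]},{"translation":[-0.004,-0.0385,0.007]},{"translation":[-0.004,-0.0385,0.007]},{}]'

```text
invalid input
```

```bash
cat >> h.py <<'E'
def rel(g,ang=None):
    """target grip point (world xy) -> shift along the tool axes in mm, spin in rad"""
    s=r.sense(); yaw=np.radians(s["tcp_rot"][2]); d=np.array(g)-s["tool_pos"][:2]
    out=[d@[np.cos(yaw),np.sin(yaw)], d@[np.sin(yaw),-np.cos(yaw)]]
    sp=None
    if ang is not None: sp=-np.radians((ang+180-s["tcp_rot"][2]+90)%180-90)
    print("pose",np.round(s["tool_pos"],1),np.round(s["tcp_rot"],2),"t",round(s["time"],2),"gap",round(s["finger_gap"],1),"F",np.round(s["ft_force"],1)," shift",np.round(out,1),"spin",sp)
E
python3 - <<'E'
from h import *
for n in("top","wrist"):
  p=r.snapshot(n)
  d=tool(p,"deco_stamp");print(n,d and {k:np.round(v,1) for k,v in d.items()})
  if d: rel(d["g"],d["ang"])
  cv2.imwrite(f"pics/{n}1.png",p["pixels"])
E
```

```text
top {'score': np.float64(0.6), 'hc': array([452.9, -83.3]), 'ang': np.float64(2.1), 'hl': np.float64(89.7), 'w': np.float64(23.4), 'otail': array([509.7, -81.2]), 'otip': array([503.7, -81.4]), 'g': array([459.8, -83.1]), 'hsv': array([ 12., 157., 141.])}
pose [155.9 579.4 231.3] [180.     0.   164.94] t 2.15 gap 85.6 F [-0.3  0.5 -0.4]  shift [-465.6 -560.8] spin -0.29987334411934125
wrist None
```

View pics/wrist1.png

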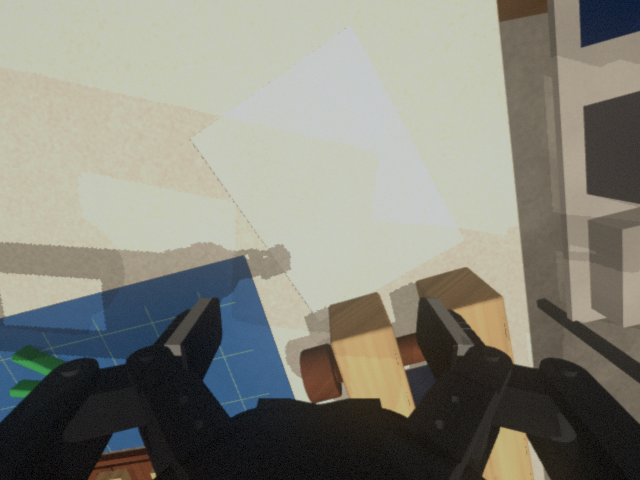

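Call:
carry_out --commands '[{"jaw":0.085,"translation":[0,0,0],"spin":-0.1},{"jaw":0.085,"translation":[0,0,0],"spin":-0.1},{"jaw":0.085,"translation":[0,0,0],"spin":-0.1},{"jaw":0.085,"translation":[-0.028,-0.0265,0],"spin":0},{"jaw":0.085,"translation":[-0.028,-0.0265,0],"spin":0},{"jaw":0.085,"translation":[-0.028,-0.0265,0],"spin":0},{"jaw":0.085,"translation":[-0.028,-0.0265,0],"spin":0},{"jaw":0.085,"translation":[-0.028,-0.0265,0],"spin":0}]' --squeeze 80

```text
time: 2.92
tool_pos: [301.7, 451.0, 231.4]
tcp_rot: [180.0, 0.0, -177.8]
ft_force: [0.8, 0.0, -0.0]
finger_gap: 85.1
grip_force: 0.0
```

Call:
carry_out --commands '[{"jaw":0.085,"translation":[-0.028,-0.0265,0],"spin":0},{"jaw":0.085,"translation":[-0.028,-0.0265,0],"spin":0},{"jaw":0.085,"translation":[-0.028,-0.0265,0],"spin":0},{"jaw":0.085,"translation":[-0.028,-0.0265,0],"spin":0},{"jaw":0.085,"translation":[-0.0024,-0.0394,0.007],"spin":0},{"jaw":0.085,"translation":[-0.0024,-0.0394,0.007],"spin":0},{"jaw":0.085,"translation":[-0.0024,-0.0394,0.007],"spin":0},{"jaw":0.085,"translation":[-0.0024,-0.0394,0.007],"spin":0}]'

```text
time: 3.58
tool_pos: [431.9, 191.6, 203.0]
tcp_rot: [-180.0, 0.0, -177.9]
ft_force: [0.1, -0.7, 1.3]
finger_gap: 85.1
grip_force: 0.0
```

Call:
carry_out --commands '[{"jaw":0.085,"translation":[-0.0024,-0.0394,0.007],"spin":0},{"jaw":0.085,"translation":[-0.0024,-0.0394,0.007],"spin":0},{"jaw":0.085,"translation":[-0.0024,-0.0394,0.007],"spin":0},{"jaw":0.085,"translation":[-0.0024,-0.0394,0.007],"spin":0},{"jaw":0.085,"translation":[-0.0024,-0.0394,0.007],"spin":0},{"jaw":0.085,"translation":[-0.0024,-0.0394,0.007],"spin":0},{"jaw":0.085,"translation":[-0.0024,-0.0394,0.007],"spin":0},{"jaw":0.085,"translation":[0,0,0],"spin":0}]'

```text
time: 4.25
tool_pos: [458.5, -87.8, 153.3]
tcp_rot: [-179.9, -0.1, -178.2]
ft_force: [-0.4, 1.3, -0.1]
finger_gap: 84.6
grip_force: 0.0
```

```bash
python3 - <<'E'
from h import *
rel([459.8,-83.1],2.1)
p=r.snapshot("wrist")
d=tool(p,"deco_stamp");print(d and {k:np.round(v,1) for k,v in d.items()})
if d: rel(d["g"],d["ang"])
cv2.imwrite(f"pics/w2.png",p["pixels"])
E
```

```text
pose [458.5 -87.8 153.3] [-1.7986e+02 -6.0000e-02 -1.7817e+02] t 4.25 gap 84.6 F [-0.4  1.3 -0.1]  shift [-1.5  4.6] spin -0.004725744495448159
{'score': np.float64(0.7), 'hc': array([449.4, -84.5]), 'ang': np.float64(1.8), 'hl': np.float64(92.6), 'w': np.float64(23.2), 'otail': array([509. , -82.6]), 'otip': array([508.7, -82.6]), 'g': array([459. , -84.2]), 'hsv': array([ 13., 119., 233.])}
pose [458.7 -83.2 154. ] [ 1.7998e+02 -4.0000e-02 -1.7809e+02] t 4.35 gap 85.0 F [-0.2  0.2  0.1]  shift [-0.3 -1. ] spin 0.001601634321284005
```

View pics/w2.png

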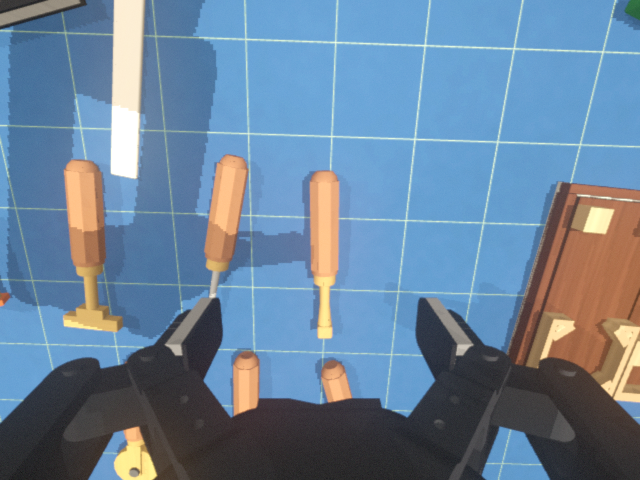

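Call:
carry_out --commands '[{"jaw":0.085,"translation":[0,-0.0005,0.033],"spin":0},{"jaw":0.085,"translation":[0,0,0.033],"spin":0},{"jaw":0.07,"translation":[0,0,0.033],"spin":0},{"jaw":0.06,"translation":[0,0,0.025],"spin":0},{"jaw":0.05,"translation":[0,0,0.015],"spin":0},{"jaw":0.05,"translation":[0,0,0.008],"spin":0},{"jaw":0.04,"translation":[0,0,0],"spin":0},{"jaw":0.03,"translation":[0,0,0],"spin":0}]'

```text
time: 5.02
tool_pos: [459.6, -81.5, 8.0]
tcp_rot: [180.0, 0.0, -177.8]
ft_force: [0.1, -1.2, -1.1]
finger_gap: 30.6
grip_force: 0.0
```

Call:
carry_out --commands '[{"jaw":0.02,"translation":[0,0,0],"spin":0},{"jaw":0.015,"translation":[0,0,0],"spin":0},{"jaw":0.015,"translation":[0,0,0],"spin":0},{"jaw":0.015,"translation":[0,0,0],"spin":0},{"jaw":0.015,"translation":[0,0,0],"spin":0},{"jaw":0.015,"translation":[0,0,0],"spin":0},{"jaw":0.015,"translation":[0,0,0],"spin":0},{"jaw":0.015,"translation":[0,0,0],"spin":0}]' --squeeze 80

```text
time: 5.68
tool_pos: [460.6, -82.3, 9.0]
tcp_rot: [-180.0, 0.2, -177.9]
ft_force: [-1.8, 3.2, 7.4]
finger_gap: 21.6
grip_force: 79.6
```

Call:
carry_out --commands '[{"jaw":0.015,"translation":[0,0,-0.005],"spin":0},{"jaw":0.015,"translation":[0,0,-0.01],"spin":0},{"jaw":0.015,"translation":[0,0,-0.02],"spin":0},{"jaw":0.015,"translation":[0,0,-0.025],"spin":0},{"jaw":0.015,"translation":[0,0,-0.025],"spin":0.035},{"jaw":0.015,"translation":[0,0,-0.02],"spin":0.035},{"jaw":0.015,"translation":[0,0,-0.01],"spin":0.035},{"jaw":0.015,"translation":[0,0,0],"spin":0}]'

```text
time: 6.35
tool_pos: [461.3, -82.9, 126.5]
tcp_rot: [-179.9, 0.4, 176.0]
ft_force: [0.4, -0.0, -1.5]
finger_gap: 21.7
grip_force: 78.6
```

```bash
python3 - <<'E'
from h import *
rel([500.3,407.8],-3.93)
p=r.snapshot("wrist")
cv2.imwrite(f"pics/w3.png",p["pixels"])
E
```

```text
pose [461.3 -82.9 126.5] [-179.91    0.36  176.02] t 6.35 gap 21.7 F [ 0.4 -0.  -1.5]  shift [ -4.8 492.3] spin -0.0009593765777389806
```

View pics/w3.png

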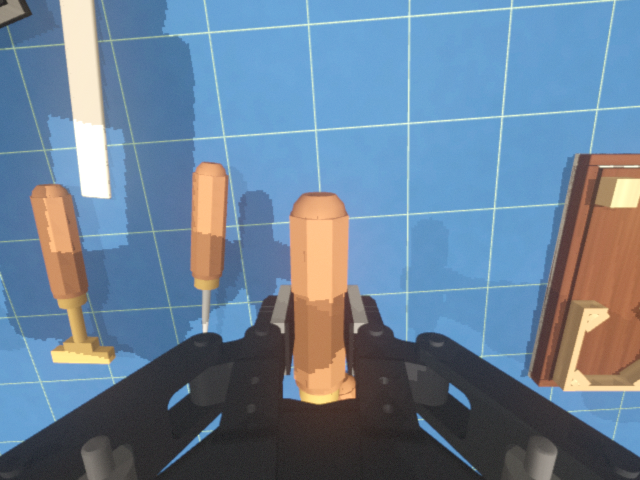

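Call:
carry_out --commands '[{"jaw":0.015,"translation":[0,0.02,0],"spin":0},{"jaw":0.015,"translation":[0,0.035,0],"spin":0},{"jaw":0.015,"translation":[-0.0005,0.0385,0],"spin":0},{"jaw":0.015,"translation":[-0.0005,0.0385,0],"spin":0},{"jaw":0.015,"translation":[-0.0005,0.0385,0],"spin":0},{"jaw":0.015,"translation":[-0.0005,0.0385,0],"spin":0},{"jaw":0.015,"translation":[-0.0005,0.0385,0],"spin":0},{"jaw":0.015,"translation":[-0.0005,0.0385,0],"spin":0}]'

```text
time: 7.07
tool_pos: [480.2, 204.6, 120.9]
tcp_rot: [-179.9, -0.1, 176.2]
ft_force: [1.0, 0.4, -1.3]
finger_gap: 21.8
grip_force: 78.7
```

Call:
carry_out --commands '[{"jaw":0.015,"translation":[-0.0005,0.0385,0],"spin":0},{"jaw":0.015,"translation":[-0.0005,0.0385,0],"spin":0},{"jaw":0.015,"translation":[-0.0005,0.0385,0],"spin":0},{"jaw":0.015,"translation":[-0.0005,0.0385,0],"spin":0},{"jaw":0.015,"translation":[0,0.0385,0],"spin":0},{"jaw":0.015,"translation":[0,0.0138,0],"spin":0},{"jaw":0.015,"translation":[0,0,0],"spin":0},{"jaw":0.015,"translation":[0,0,0],"spin":0}]'

```text
time: 7.73
tool_pos: [496.3, 408.8, 120.3]
tcp_rot: [-179.9, -0.1, 176.3]
ft_force: [-0.3, 0.7, -1.8]
finger_gap: 21.6
grip_force: 78.9
```

```bash
python3 - <<'E'
from h import *
rel([500.3,407.8],-3.93)
p=r.snapshot("wrist")
cv2.imwrite(f"pics/w4.png",p["pixels"])
s=r.sense()
z=s["tool_pos"][2]+6
for q in [(319,193),(319,205)]: print(ray(p,q,z)-s["tool_pos"])
T=r.snapshot("top"); d=tool(T,"deco_stamp",z=135);print(d and {k:np.round(v,1) for k,v in d.items()})
E
```

```text
pose [496.3 408.8 120.3] [-1.7988e+02 -1.3000e-01  1.7627e+02] t 7.73 gap 21.6 F [-0.3  0.7 -1.8]  shift [-4.1 -0.8] spin 0.00355222519254719
[-53.16826953   3.89862006   6.        ]
[-48.16132688   3.57374315   6.        ]
{'score': np.float64(0.7), 'hc': array([494. , 402.5]), 'ang': np.float64(-0.3), 'hl': np.float64(80.5), 'w': np.float64(25.5), 'otail': array([553.9, 402.2]), 'otip': array([540.1, 402.2]), 'g': array([503.9, 402.4]), 'hsv': array([ 12., 155., 134.])}
```

View pics/w4.png

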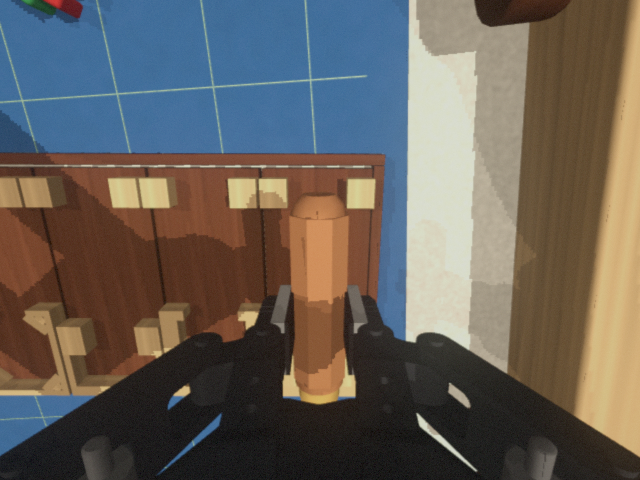

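```bash
python3 - <<'E'
from h import *
p=r.snapshot("wrist")
hsv=cv2.cvtColor(p["pixels"],cv2.COLOR_BGR2HSV)
m=((hsv[...,2]>170)&(hsv[...,0]<35)&(hsv[...,0]>14)).astype(np.uint8); m[:172]=0;m[212:]=0;m[:,385:]=0
n,l,s,c=cv2.connectedComponentsWithStats(m)
for i in range(1,n):
    if s[i,4]>60: print(s[i],c[i].round(),ray(p,c[i],35).round(1))
print(np.round(r.sense()["tool_pos"],1))
E
```

```text
[111 177  31  30 806] [126. 191.] [447.2 275.9  35. ]
[141 177  31  30 805] [156. 191.] [448.6 297.1  35. ]
[230 177  28  30 765] [244. 191.] [452.4 357.4  35. ]
[261 177  28  30 773] [275. 191.] [453.9 379.   35. ]
[349 177  28  30 814] [362. 191.] [458.3 439.4  35. ]
[  0 178  19  28 345] [  6. 193.] [442.6 192.9  35. ]
[ 23 178  27  28 486] [ 35. 192.] [443.  212.9  35. ]
[497.3 407.3 121.7]
```

Call:
carry_out --commands '[{"jaw":0.015,"translation":[-0.0028,0,0.01],"spin":0},{"jaw":0.015,"translation":[0,0,0.02],"spin":0},{"jaw":0.015,"translation":[0,0,0.025],"spin":0},{"jaw":0.015,"translation":[0,0,0.015],"spin":0},{"jaw":0.015,"translation":[0,0,0.01],"spin":0},{"jaw":0.015,"translation":[0,0,0.005],"spin":0},{"jaw":0.015,"translation":[0,0,0],"spin":0},{"jaw":0.015,"translation":[0,0,0],"spin":0}]'

```text
time: 8.6
tool_pos: [500.7, 408.6, 37.9]
tcp_rot: [180.0, 0.0, 176.1]
ft_force: [0.6, -0.1, -0.8]
finger_gap: 22.1
grip_force: 78.8
```

Lower the last 11 mm gently.

Call:
carry_out --commands '[{"jaw":0.015,"translation":[0,-0.001,0.003],"spin":0},{"jaw":0.015,"translation":[0,0,0.003],"spin":0},{"jaw":0.015,"translation":[0,0,0.002],"spin":0},{"jaw":0.015,"translation":[0,0,0.001],"spin":0},{"jaw":0.015,"translation":[0,0,0.001],"spin":0},{"jaw":0.015,"translation":[0,0,0.0005],"spin":0},{"jaw":0.015,"translation":[0,0,0],"spin":0},{"jaw":0.015,"translation":[0,0,0],"spin":0}]'

```text
time: 9.27
tool_pos: [500.2, 407.5, 27.1]
tcp_rot: [180.0, 0.0, 176.1]
ft_force: [-0.4, -0.9, 1.3]
finger_gap: 21.6
grip_force: 79.2
```

```bash
python3 - <<'E'
from h import *
rel([500.1,407.0],-3.93)
E
```

```text
pose [500.2 407.5  27.1] [1.7999e+02 1.0000e-02 1.7612e+02] t 9.27 gap 21.6 F [-0.4 -0.9  1.3]  shift [ 0.  -0.6] spin 0.0008390968099366974
```

Call:
carry_out --commands '[{"jaw":0.015,"translation":[0,0,0.0005],"spin":0},{"jaw":0.022,"translation":[0,0,0],"spin":0},{"jaw":0.03,"translation":[0,0,0],"spin":0},{"jaw":0.04,"translation":[0,0,0],"spin":0},{"jaw":0.05,"translation":[0,0,0],"spin":0},{"jaw":0.05,"translation":[0,0,0],"spin":0},{"jaw":0.05,"translation":[0,0,0],"spin":0},{"jaw":0.05,"translation":[0,0,-0.01],"spin":0}]'

```text
time: 9.93
tool_pos: [498.6, 406.4, 34.1]
tcp_rot: [-179.9, -0.2, 176.1]
ft_force: [0.3, -0.4, -0.7]
finger_gap: 49.9
grip_force: 0.0
```

Call:
carry_out --commands '[{"jaw":0.05,"translation":[0,0,-0.02],"spin":0},{"jaw":0.05,"translation":[0,0,-0.03],"spin":0},{"jaw":0.06,"translation":[0,0,-0.035],"spin":0},{"jaw":0.07,"translation":[0,0,-0.025],"spin":0},{"jaw":0.08,"translation":[0,-0.02,0],"spin":0},{"jaw":0.085,"translation":[0,-0.0385,0],"spin":0},{"jaw":0.085,"translation":[0,-0.0385,0],"spin":0},{"jaw":0.085,"translation":[0,0,0],"spin":0}]'

```text
time: 10.6
tool_pos: [492.8, 305.2, 146.1]
tcp_rot: [-179.8, -0.1, 176.0]
ft_force: [-0.7, -0.7, -0.5]
finger_gap: 84.9
grip_force: 0.0
```

```bash
python3 - <<'E'
from h import *
rel([645.5,-57.7],15.2)
p=r.snapshot("wrist"); cv2.imwrite("pics/w5.png",p["pixels"])
E
```

```text
pose [492.8 305.2 146.1] [-1.7980e+02 -7.0000e-02  1.7598e+02] t 10.6 gap 84.9 F [-0.7 -0.7 -0.5]  shift [-177.8 -351.3] spin -0.33553952669236675
```

View pics/w5.png

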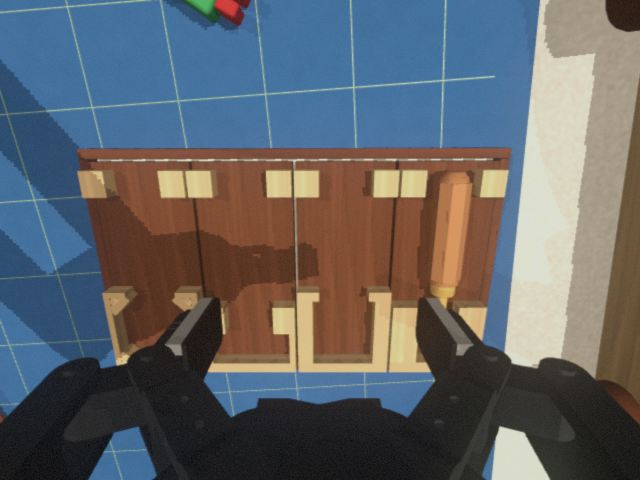

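```bash
cat >> h.py <<'E'
def tails(p,lo=160,hi=215):
    hsv=cv2.cvtColor(p["pixels"],cv2.COLOR_BGR2HSV)
    m=((hsv[...,2]>170)&(hsv[...,0]<35)&(hsv[...,0]>14)).astype(np.uint8); m[:lo]=0;m[hi:]=0;m[:,520:]=0
    n,l,s,c=cv2.connectedComponentsWithStats(m)
    for i in range(1,n):
        if s[i,4]>60: print(s[i],ray(p,c[i],35).round(1)[:2])
E
python3 - <<'E'
from h import *
p=r.snapshot("wrist");tails(p)
E
```

```text
[476 169  28  28 664] [458.  439.6]
[ 75 171  27  26 602] [437.4 134.2]
[154 170  28  27 672] [441.5 194.8]
[182 170  27  27 665] [442.9 215.9]
[262 170  26  27 664] [447.2 276.5]
[290 170  25  27 660] [448.6 297.5]
[370 170  26  27 660] [452.9 358.1]
[397 170  27  27 656] [454.3 379. ]
```

Call:
carry_out --commands '[{"jaw":0.085,"translation":[-0.0178,-0.0351,0],"spin":0},{"jaw":0.085,"translation":[-0.0178,-0.0351,0],"spin":0},{"jaw":0.085,"translation":[-0.0178,-0.0351,0],"spin":0},{"jaw":0.085,"translation":[-0.0178,-0.0351,0],"spin":0},{"jaw":0.085,"translation":[-0.0178,-0.0351,0],"spin":0},{"jaw":0.085,"translation":[-0.0178,-0.0351,0],"spin":0},{"jaw":0.085,"translation":[-0.0178,-0.0351,0],"spin":0},{"jaw":0.085,"translation":[-0.0178,-0.0351,0],"spin":0}]'

```text
time: 11.37
tool_pos: [618.0, 20.1, 147.2]
tcp_rot: [180.0, 0.1, 176.2]
ft_force: [0.1, 0.6, 0.2]
finger_gap: 85.1
grip_force: 0.0
```

Call:
carry_out --commands '[{"jaw":0.085,"translation":[-0.0178,-0.0351,0],"spin":0},{"jaw":0.085,"translation":[-0.0178,-0.0351,0],"spin":0},{"jaw":0.085,"translation":[0,0,0],"spin":-0.11},{"jaw":0.085,"translation":[0,0,0],"spin":-0.11},{"jaw":0.085,"translation":[0,0,0],"spin":-0.115},{"jaw":0.085,"translation":[0,0,0],"spin":0},{"jaw":0.085,"translation":[0,0,0],"spin":0},{"jaw":0.085,"translation":[0,0,0],"spin":0}]'

```text
time: 12.03
tool_pos: [647.8, -50.9, 146.6]
tcp_rot: [-180.0, 0.0, -164.9]
ft_force: [1.0, -0.2, -0.9]
finger_gap: 84.8
grip_force: 0.0
```

```bash
cat > t.py <<'E'
import sys
from h import *
t=sys.argv[1]; p=r.snapshot("wrist")
d=tool(p,t);print(d and {k:np.round(v,1) for k,v in d.items()})
rel(d["g"],d["ang"])
E
python3 t.py typeholder
```

```text
{'score': np.float64(0.8), 'hc': array([637.4, -61.9]), 'ang': np.float64(13.9), 'hl': np.float64(93.4), 'w': np.float64(24.0), 'otail': array([693.5, -48. ]), 'otip': array([697.2, -47. ]), 'g': array([645., -60.]), 'hsv': array([ 13., 117., 233.])}
pose [647.6 -51.  146.5] [-1.8000e+02  2.0000e-02 -1.6479e+02] t 12.13 gap 85.1 F [-0.2  0.8  0.3]  shift [ 4.9 -8. ] spin 0.022243038419883236
```

Call:
carry_out --commands '[{"jaw":0.085,"translation":[0.0044,-0.007,0.025],"spin":0.011},{"jaw":0.085,"translation":[0,0,0.033],"spin":0},{"jaw":0.07,"translation":[0,0,0.033],"spin":0},{"jaw":0.06,"translation":[0,0,0.025],"spin":0},{"jaw":0.05,"translation":[0,0,0.015],"spin":0},{"jaw":0.05,"translation":[0,0,0.0075],"spin":0},{"jaw":0.04,"translation":[0,0,0],"spin":0},{"jaw":0.03,"translation":[0,0,0],"spin":0}]'

```text
time: 12.8
tool_pos: [645.9, -59.5, 9.0]
tcp_rot: [-180.0, 0.1, -165.3]
ft_force: [0.9, -0.8, -0.6]
finger_gap: 30.3
grip_force: 0.0
```

Call:
carry_out --commands '[{"jaw":0.02,"translation":[0,0,0],"spin":0},{"jaw":0.015,"translation":[0,0,0],"spin":0},{"jaw":0.015,"translation":[0,0,0],"spin":0},{"jaw":0.015,"translation":[0,0,0],"spin":0},{"jaw":0.015,"translation":[0,0,0],"spin":0},{"jaw":0.015,"translation":[0,0,0],"spin":0},{"jaw":0.015,"translation":[0,0,0],"spin":0},{"jaw":0.015,"translation":[0,0,0],"spin":0}]' --squeeze 95

```text
time: 13.47
tool_pos: [646.8, -59.7, 10.3]
tcp_rot: [-179.9, 0.2, -165.3]
ft_force: [-0.2, 0.7, 7.7]
finger_gap: 21.1
grip_force: 94.3
```

Call:
carry_out --commands '[{"jaw":0.015,"translation":[0,0,-0.005],"spin":0},{"jaw":0.015,"translation":[0,0,-0.01],"spin":0},{"jaw":0.015,"translation":[0,0,-0.02],"spin":0},{"jaw":0.015,"translation":[0,0,-0.025],"spin":0},{"jaw":0.015,"translation":[0,0,-0.025],"spin":0.08},{"jaw":0.015,"translation":[0,0,-0.02],"spin":0.085},{"jaw":0.015,"translation":[0,0,-0.01],"spin":0.08},{"jaw":0.015,"translation":[0,0,0],"spin":0.08}]'

```text
time: 14.13
tool_pos: [647.2, -59.9, 128.0]
tcp_rot: [-180.0, 0.4, 175.8]
ft_force: [0.6, -0.3, -1.8]
finger_gap: 20.8
grip_force: 93.3
```

```bash
python3 - <<'E'
from h import *
rel([494.7,325.5],-3.93)
p=r.snapshot("wrist")
cv2.imwrite(f"pics/w6.png",p["pixels"])
E
```

```text
pose [647.2 -59.9 128. ] [-179.96    0.37  175.83] t 14.13 gap 20.8 F [ 0.6 -0.3 -1.8]  shift [180.2 373.3] spin -0.0042626750819319
```

View pics/w6.png

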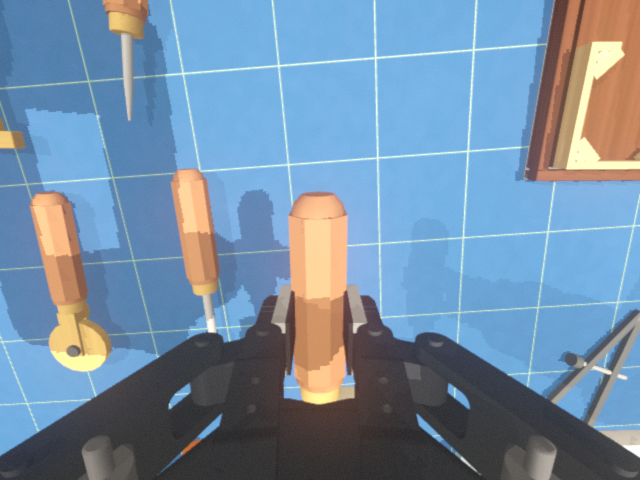

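Call:
carry_out --commands '[{"jaw":0.015,"translation":[0.008,0.017,0],"spin":0},{"jaw":0.015,"translation":[0.0164,0.034,0],"spin":0},{"jaw":0.015,"translation":[0.0164,0.034,0],"spin":0},{"jaw":0.015,"translation":[0.0164,0.034,0],"spin":0},{"jaw":0.015,"translation":[0.0164,0.034,0],"spin":0},{"jaw":0.015,"translation":[0.0164,0.034,0],"spin":0},{"jaw":0.015,"translation":[0.0164,0.034,0],"spin":0},{"jaw":0.015,"translation":[0.0164,0.034,0],"spin":0}]'

```text
time: 14.85
tool_pos: [538.7, 204.7, 122.9]
tcp_rot: [-180.0, -0.0, 176.2]
ft_force: [0.9, 0.3, -1.8]
finger_gap: 20.8
grip_force: 93.4
```

Call:
carry_out --commands '[{"jaw":0.015,"translation":[0.0164,0.034,0],"spin":0},{"jaw":0.015,"translation":[0.0164,0.034,0],"spin":0},{"jaw":0.015,"translation":[0.0164,0.034,0],"spin":0},{"jaw":0.015,"translation":[0.008,0.0163,0],"spin":0},{"jaw":0.015,"translation":[0,0,0],"spin":0},{"jaw":0.015,"translation":[0,0,0],"spin":0},{"jaw":0.015,"translation":[0,0,0],"spin":0},{"jaw":0.015,"translation":[0,0,0],"spin":0}]'

```text
time: 15.52
tool_pos: [491.4, 324.2, 122.7]
tcp_rot: [-180.0, -0.0, 176.0]
ft_force: [-0.1, 0.1, -2.7]
finger_gap: 21.3
grip_force: 93.5
```

```bash
python3 - <<'E'
from h import *
rel([494.7,325.5],-3.93)
p=r.snapshot("wrist");tails(p,172,212)
s=r.sense();print(ray(p,(319,199),s["tool_pos"][2]+6)-s["tool_pos"])
E
```

```text
pose [491.4 324.2 122.7] [-1.7997e+02 -1.0000e-02  1.7603e+02] t 15.52 gap 21.3 F [-0.1  0.1 -2.7]  shift [-3.2  1.6] spin -0.000754293537581182
[114 177  31  30 806] [441.6 194.6]
[144 177  31  29 787] [442.9 215.8]
[233 177  28  30 774] [447.1 276.3]
[264 177  28  29 773] [448.5 297.6]
[351 177  28  29 789] [452.8 358. ]
[381 177  29  29 786] [454.2 379.1]
[468 177  30  29 782] [458.4 439.7]
[ 27 178  31  28 688] [437.7 133.9]
[-50.4766778   3.1098394   6.       ]
```

Call:
carry_out --commands '[{"jaw":0.015,"translation":[-0.0032,0.0012,0.01],"spin":0},{"jaw":0.015,"translation":[0,0,0.02],"spin":0},{"jaw":0.015,"translation":[0,0,0.025],"spin":0},{"jaw":0.015,"translation":[0,0,0.015],"spin":0},{"jaw":0.015,"translation":[0,0,0.01],"spin":0},{"jaw":0.015,"translation":[0,0,0.004],"spin":0},{"jaw":0.015,"translation":[0,0,0],"spin":0},{"jaw":0.015,"translation":[0,0,0],"spin":0}]'

```text
time: 16.23
tool_pos: [495.0, 326.4, 39.4]
tcp_rot: [180.0, 0.0, 176.0]
ft_force: [0.7, 0.0, -1.6]
finger_gap: 21.2
grip_force: 93.5
```

Call:
carry_out --commands '[{"jaw":0.015,"translation":[0,0,0.002],"spin":0},{"jaw":0.015,"translation":[0,0,0.002],"spin":0},{"jaw":0.015,"translation":[0,0,0.002],"spin":0},{"jaw":0.015,"translation":[0,0,0.001],"spin":0},{"jaw":0.015,"translation":[0,0,0.001],"spin":0},{"jaw":0.015,"translation":[0,0,0],"spin":0},{"jaw":0.015,"translation":[0,0,0],"spin":0},{"jaw":0.015,"translation":[0,0,0],"spin":0}]'

```text
time: 16.9
tool_pos: [494.3, 326.3, 30.8]
tcp_rot: [180.0, 0.0, 176.1]
ft_force: [-0.1, 0.3, -1.6]
finger_gap: 21.0
grip_force: 93.5
```

Not touching yet; go down half-millimetre by half-millimetre.

Call:
carry_out --commands '[{"jaw":0.015,"translation":[0,0,0.001],"spin":0},{"jaw":0.015,"translation":[0,0,0.0005],"spin":0},{"jaw":0.015,"translation":[0,0,0.0005],"spin":0},{"jaw":0.015,"translation":[0,0,0.0005],"spin":0},{"jaw":0.015,"translation":[0,0,0.0005],"spin":0},{"jaw":0.015,"translation":[0,0,0],"spin":0},{"jaw":0.015,"translation":[0,0,0],"spin":0},{"jaw":0.015,"translation":[0,0,0],"spin":0}]'

```text
time: 17.57
tool_pos: [494.4, 326.4, 28.3]
tcp_rot: [180.0, 0.0, 176.1]
ft_force: [-4.4, -2.4, 5.3]
finger_gap: 21.2
grip_force: 94.4
```

Call:
carry_out --commands '[{"jaw":0.015,"translation":[0,0,0],"spin":0},{"jaw":0.022,"translation":[0,0,0],"spin":0},{"jaw":0.03,"translation":[0,0,0],"spin":0},{"jaw":0.04,"translation":[0,0,0],"spin":0},{"jaw":0.05,"translation":[0,0,0],"spin":0},{"jaw":0.05,"translation":[0,0,0],"spin":0},{"jaw":0.05,"translation":[0,0,0],"spin":0},{"jaw":0.05,"translation":[0,0,-0.01],"spin":0}]'

```text
time: 18.23
tool_pos: [492.8, 325.4, 35.8]
tcp_rot: [-179.9, -0.2, 176.1]
ft_force: [0.1, -0.6, -0.5]
finger_gap: 49.6
grip_force: 0.0
```

Call:
carry_out --commands '[{"jaw":0.05,"translation":[0,0,-0.02],"spin":0},{"jaw":0.05,"translation":[0,0,-0.03],"spin":0},{"jaw":0.06,"translation":[0,0,-0.035],"spin":0},{"jaw":0.07,"translation":[0,0,-0.025],"spin":0},{"jaw":0.08,"translation":[0,-0.02,0],"spin":0},{"jaw":0.085,"translation":[0,-0.0385,0],"spin":0},{"jaw":0.085,"translation":[0,-0.0385,0],"spin":0},{"jaw":0.085,"translation":[0,0,0],"spin":0}]'

```text
time: 18.9
tool_pos: [487.4, 224.4, 148.3]
tcp_rot: [-179.8, 0.0, 175.9]
ft_force: [-0.5, 0.8, 0.4]
finger_gap: 84.9
grip_force: 0.0
```

```bash
python3 - <<'E'
from h import *
rel([457.2,-290.4],-4.8)
p=r.snapshot("wrist"); cv2.imwrite("pics/w7.png",p["pixels"])
E
```

```text
pose [487.4 224.4 148.3] [-179.84    0.    175.91] t 18.9 gap 84.9 F [-0.5  0.8  0.4]  shift [  -6.6 -515.7] spin 0.012447269931235955
```

View pics/w7.png

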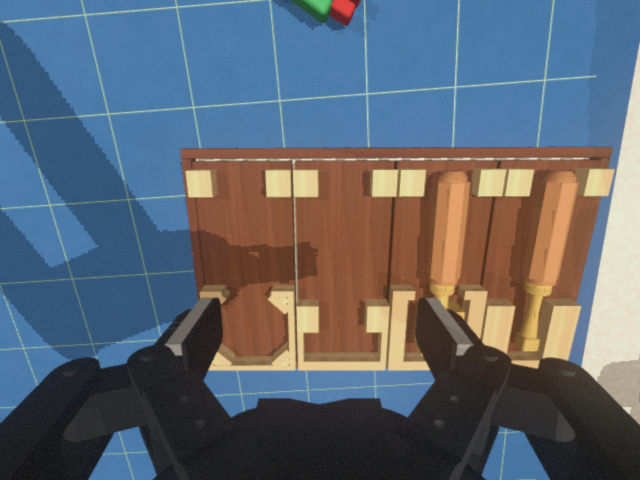

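Call:
carry_out --commands '[{"jaw":0.085,"translation":[-0.0005,-0.0397,0],"spin":0},{"jaw":0.085,"translation":[-0.0005,-0.0397,0],"spin":0},{"jaw":0.085,"translation":[-0.0005,-0.0397,0],"spin":0},{"jaw":0.085,"translation":[-0.0005,-0.0397,0],"spin":0},{"jaw":0.085,"translation":[-0.0005,-0.0397,0],"spin":0},{"jaw":0.085,"translation":[-0.0005,-0.0397,0],"spin":0},{"jaw":0.085,"translation":[-0.0005,-0.0397,0],"spin":0},{"jaw":0.085,"translation":[-0.0005,-0.0397,0],"spin":0}]'

```text
time: 19.62
tool_pos: [470.1, -88.9, 148.9]
tcp_rot: [-180.0, 0.1, 176.1]
ft_force: [0.6, -0.4, -0.2]
finger_gap: 84.9
grip_force: 0.0
```

Call:
carry_out --commands '[{"jaw":0.085,"translation":[-0.0005,-0.0397,0],"spin":0},{"jaw":0.085,"translation":[-0.0005,-0.0397,0],"spin":0},{"jaw":0.085,"translation":[-0.0005,-0.0397,0],"spin":0},{"jaw":0.085,"translation":[-0.0005,-0.0397,0],"spin":0},{"jaw":0.085,"translation":[-0.0005,-0.0397,0],"spin":0.012},{"jaw":0.085,"translation":[0,0,0],"spin":0},{"jaw":0.085,"translation":[0,0,0],"spin":0},{"jaw":0.085,"translation":[0,0,0],"spin":0}]'

```text
time: 20.28
tool_pos: [459.0, -285.5, 148.0]
tcp_rot: [180.0, 0.0, 175.3]
ft_force: [0.3, 0.4, 0.3]
finger_gap: 84.9
grip_force: 0.0
```

```bash
python3 t.py line_pallet
```

```text
{'score': np.float64(1.0), 'hc': array([ 450.7, -290.4]), 'ang': np.float64(-5.4), 'hl': np.float64(94.3), 'w': np.float64(23.8), 'otail': array([ 506.6, -295.7]), 'otip': array([ 507.9, -295.8]), 'g': array([ 456.9, -291. ]), 'hsv': array([ 12., 136., 178.])}
pose [ 459.2 -284.5  147.9] [1.7998e+02 1.0000e-02 1.7545e+02] t 20.38 gap 84.9 F [ 0.1  0.1 -0.8]  shift [ 1.8 -6.6] spin 0.014426961091987746
```

Call:
carry_out --commands '[{"jaw":0.085,"translation":[0.0018,-0.0063,0.026],"spin":0.01},{"jaw":0.085,"translation":[0,0,0.033],"spin":0},{"jaw":0.07,"translation":[0,0,0.033],"spin":0},{"jaw":0.06,"translation":[0,0,0.025],"spin":0},{"jaw":0.05,"translation":[0,0,0.015],"spin":0},{"jaw":0.05,"translation":[0,0,0.0075],"spin":0},{"jaw":0.04,"translation":[0,0,0],"spin":0},{"jaw":0.03,"translation":[0,0,0],"spin":0}]'

```text
time: 21.05
tool_pos: [457.0, -291.4, 9.0]
tcp_rot: [-180.0, 0.0, 174.9]
ft_force: [-0.3, -0.0, 0.2]
finger_gap: 30.7
grip_force: 0.0
```

Call:
carry_out --commands '[{"jaw":0.02,"translation":[0,0,0],"spin":0},{"jaw":0.015,"translation":[0,0,0],"spin":0},{"jaw":0.015,"translation":[0,0,0],"spin":0},{"jaw":0.015,"translation":[0,0,0],"spin":0},{"jaw":0.015,"translation":[0,0,0],"spin":0},{"jaw":0.015,"translation":[0,0,0],"spin":0},{"jaw":0.015,"translation":[0,0,0],"spin":0},{"jaw":0.015,"translation":[0,0,0],"spin":0}]'

```text
time: 21.72
tool_pos: [457.7, -292.5, 10.2]
tcp_rot: [-179.9, 0.2, 174.8]
ft_force: [-0.1, 4.1, 7.5]
finger_gap: 21.5
grip_force: 94.3
```

Call:
carry_out --commands '[{"jaw":0.015,"translation":[0,0,-0.005],"spin":0},{"jaw":0.015,"translation":[0,0,-0.01],"spin":0},{"jaw":0.015,"translation":[0,0,-0.02],"spin":0},{"jaw":0.015,"translation":[0,0,-0.025],"spin":0},{"jaw":0.015,"translation":[0,0,-0.025],"spin":0},{"jaw":0.015,"translation":[0,0,-0.02],"spin":-0.01},{"jaw":0.015,"translation":[0,0,-0.01],"spin":-0.01},{"jaw":0.015,"translation":[0,0,0],"spin":0}]'

```text
time: 22.38
tool_pos: [458.1, -293.4, 127.0]
tcp_rot: [-179.8, 0.3, 176.0]
ft_force: [1.0, -1.1, -1.0]
finger_gap: 21.2
grip_force: 93.4
```

```bash
python3 - <<'E'
from h import *
rel([489.2,244],-3.93)
E
```

```text
pose [ 458.1 -293.4  127. ] [-179.8     0.28  175.98] t 22.38 gap 21.2 F [ 1.  -1.1 -1. ]  shift [  6.6 538.2] spin -0.001622093093063751
```

Call:
carry_out --commands '[{"jaw":0.015,"translation":[0,0.02,0],"spin":0},{"jaw":0.015,"translation":[0,0.03,0],"spin":0},{"jaw":0.015,"translation":[0.0005,0.0392,0],"spin":0},{"jaw":0.015,"translation":[0.0005,0.0392,0],"spin":0},{"jaw":0.015,"translation":[0.0005,0.0392,0],"spin":0},{"jaw":0.015,"translation":[0.0005,0.0392,0],"spin":0},{"jaw":0.015,"translation":[0.0005,0.0392,0],"spin":0},{"jaw":0.015,"translation":[0.0005,0.0392,0],"spin":0}]'

```text
time: 23.05
tool_pos: [472.3, -5.4, 121.8]
tcp_rot: [180.0, -0.1, 175.9]
ft_force: [1.1, -0.5, -1.8]
finger_gap: 21.2
grip_force: 93.5
```

Call:
carry_out --commands '[{"jaw":0.015,"translation":[0.0005,0.0392,0],"spin":0},{"jaw":0.015,"translation":[0.0005,0.0392,0],"spin":0},{"jaw":0.015,"translation":[0.0005,0.0392,0],"spin":0},{"jaw":0.015,"translation":[0.0005,0.0392,0],"spin":0},{"jaw":0.015,"translation":[0,0.0392,0],"spin":0},{"jaw":0.015,"translation":[0,0.0392,0],"spin":0},{"jaw":0.015,"translation":[0,0.0178,0],"spin":0},{"jaw":0.015,"translation":[0,0,0],"spin":0}]'

```text
time: 23.72
tool_pos: [488.2, 248.9, 121.6]
tcp_rot: [180.0, -0.1, 176.2]
ft_force: [0.5, -1.6, -1.4]
finger_gap: 20.9
grip_force: 93.6
```

Call:
carry_out --commands '[{"jaw":0.015,"translation":[0,0,0.01],"spin":0},{"jaw":0.015,"translation":[0,0,0.01],"spin":0},{"jaw":0.015,"translation":[0,0,0.01],"spin":0},{"jaw":0.015,"translation":[0,0,0],"spin":0},{"jaw":0.015,"translation":[0,0,0],"spin":0},{"jaw":0.015,"translation":[0,0,0],"spin":0},{"jaw":0.015,"translation":[0,0,0],"spin":0},{"jaw":0.015,"translation":[0,0,0],"spin":0}]'

```text
time: 24.38
tool_pos: [490.1, 245.2, 94.0]
tcp_rot: [180.0, 0.1, 175.9]
ft_force: [-0.3, 0.3, -1.5]
finger_gap: 21.2
grip_force: 93.6
```

```bash
python3 - <<'E'
from h import *
rel([489.2,244],-3.93)
p=r.snapshot("wrist"); cv2.imwrite("pics/w8.png",p["pixels"])
E
```

```text
pose [490.1 245.2  94. ] [1.7997e+02 7.0000e-02 1.7591e+02] t 24.38 gap 21.2 F [-0.3  0.3 -1.5]  shift [ 0.8 -1.2] spin -0.0027970652620965134
```

View pics/w8.png

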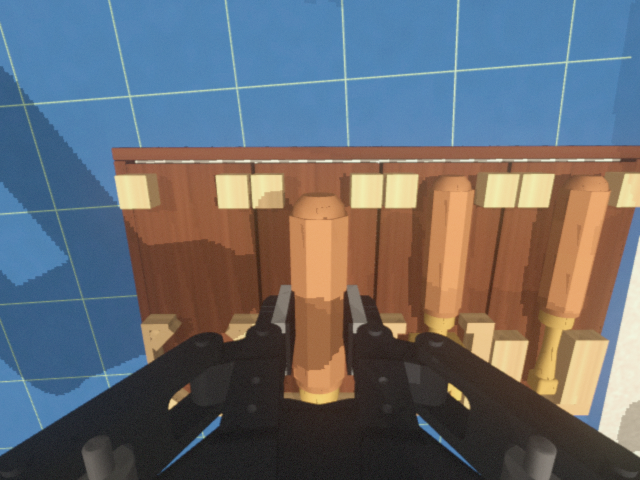

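Call:
carry_out --commands '[{"jaw":0.015,"translation":[0.0008,-0.001,0.01],"spin":0},{"jaw":0.015,"translation":[0,0,0.015],"spin":0},{"jaw":0.015,"translation":[0,0,0.015],"spin":0},{"jaw":0.015,"translation":[0,0,0.01],"spin":0},{"jaw":0.015,"translation":[0,0,0.006],"spin":0},{"jaw":0.015,"translation":[0,0,0.004],"spin":0},{"jaw":0.015,"translation":[0,0,0.002],"spin":0},{"jaw":0.015,"translation":[0,0,0],"spin":0}]'

```text
time: 25.1
tool_pos: [488.6, 244.4, 31.2]
tcp_rot: [-180.0, -0.0, 175.9]
ft_force: [0.1, 0.1, -1.1]
finger_gap: 21.0
grip_force: 93.6
```

Call:
carry_out --commands '[{"jaw":0.015,"translation":[0,0,0.001],"spin":0},{"jaw":0.015,"translation":[0,0,0.0005],"spin":0},{"jaw":0.015,"translation":[0,0,0.0005],"spin":0},{"jaw":0.015,"translation":[0,0,0.0005],"spin":0},{"jaw":0.015,"translation":[0,0,0.0005],"spin":0},{"jaw":0.015,"translation":[0,0,0],"spin":0},{"jaw":0.015,"translation":[0,0,0],"spin":0},{"jaw":0.015,"translation":[0,0,0],"spin":0}]'

```text
time: 25.77
tool_pos: [488.6, 244.3, 28.4]
tcp_rot: [180.0, 0.0, 175.9]
ft_force: [0.7, -0.4, -0.5]
finger_gap: 20.9
grip_force: 93.6
```

Call:
carry_out --commands '[{"jaw":0.015,"translation":[0,0,0.0003],"spin":0},{"jaw":0.015,"translation":[0,0,0.0003],"spin":0},{"jaw":0.015,"translation":[0,0,0.0003],"spin":0},{"jaw":0.015,"translation":[0,0,0.0003],"spin":0},{"jaw":0.015,"translation":[0,0,0],"spin":0},{"jaw":0.015,"translation":[0,0,0],"spin":0},{"jaw":0.015,"translation":[0,0,0],"spin":0},{"jaw":0.015,"translation":[0,0,0],"spin":0}]'

```text
time: 26.43
tool_pos: [488.7, 244.4, 28.2]
tcp_rot: [-180.0, -0.0, 175.9]
ft_force: [-5.1, -2.1, 10.2]
finger_gap: 21.0
grip_force: 95.2
```

Call:
carry_out --commands '[{"jaw":0.015,"translation":[0,0,-0.0005],"spin":0},{"jaw":0.022,"translation":[0,0,0],"spin":0},{"jaw":0.03,"translation":[0,0,0],"spin":0},{"jaw":0.04,"translation":[0,0,0],"spin":0},{"jaw":0.05,"translation":[0,0,0],"spin":0},{"jaw":0.05,"translation":[0,0,0],"spin":0},{"jaw":0.05,"translation":[0,0,0],"spin":0},{"jaw":0.05,"translation":[0,0,-0.01],"spin":0}]'

```text
time: 27.1
tool_pos: [486.9, 243.7, 35.7]
tcp_rot: [-179.9, -0.2, 175.9]
ft_force: [-0.8, 0.1, -0.8]
finger_gap: 49.8
grip_force: 0.0
```

Call:
carry_out --commands '[{"jaw":0.05,"translation":[0,0,-0.02],"spin":0},{"jaw":0.05,"translation":[0,0,-0.03],"spin":0},{"jaw":0.06,"translation":[0,0,-0.035],"spin":0},{"jaw":0.07,"translation":[0,0,-0.025],"spin":0},{"jaw":0.08,"translation":[0,-0.02,0],"spin":0},{"jaw":0.085,"translation":[0,-0.0385,0],"spin":0},{"jaw":0.085,"translation":[0,-0.0385,0],"spin":0},{"jaw":0.085,"translation":[0,0,0],"spin":0}]'

```text
time: 27.77
tool_pos: [481.6, 142.5, 148.4]
tcp_rot: [-179.9, 0.0, 175.8]
ft_force: [-1.0, 0.5, -0.4]
finger_gap: 84.9
grip_force: 0.0
```

```bash
python3 - <<'E'
from h import *
rel([647.4,-269.9],-6.5)
E
```

```text
pose [481.6 142.5 148.4] [-1.7985e+02  4.0000e-02  1.7578e+02] t 27.77 gap 84.9 F [-1.   0.5 -0.4]  shift [-195.7 -399.1] spin 0.03987336590051993
```

Call:
carry_out --commands '[{"jaw":0.085,"translation":[-0.0163,-0.0333,0],"spin":0},{"jaw":0.085,"translation":[-0.0163,-0.0333,0],"spin":0},{"jaw":0.085,"translation":[-0.0163,-0.0333,0],"spin":0},{"jaw":0.085,"translation":[-0.0163,-0.0333,0],"spin":0},{"jaw":0.085,"translation":[-0.0163,-0.0333,0],"spin":0},{"jaw":0.085,"translation":[-0.0163,-0.0333,0],"spin":0},{"jaw":0.085,"translation":[-0.0163,-0.0333,0],"spin":0},{"jaw":0.085,"translation":[-0.0163,-0.0333,0],"spin":0}]'

```text
time: 28.43
tool_pos: [593.6, -129.1, 148.4]
tcp_rot: [-180.0, 0.0, 175.9]
ft_force: [0.6, -0.1, 0.5]
finger_gap: 85.2
grip_force: 0.0
```

Call:
carry_out --commands '[{"jaw":0.085,"translation":[-0.0163,-0.0333,0],"spin":0},{"jaw":0.085,"translation":[-0.0163,-0.0333,0],"spin":0},{"jaw":0.085,"translation":[-0.0163,-0.0333,0],"spin":0},{"jaw":0.085,"translation":[-0.0163,-0.0333,0],"spin":0},{"jaw":0.085,"translation":[0,0,0],"spin":0.04},{"jaw":0.085,"translation":[0,0,0],"spin":0},{"jaw":0.085,"translation":[0,0,0],"spin":0},{"jaw":0.085,"translation":[0,0,0],"spin":0}]'

```text
time: 29.1
tool_pos: [648.6, -263.8, 148.1]
tcp_rot: [180.0, 0.0, 173.8]
ft_force: [0.3, -0.6, -0.0]
finger_gap: 84.8
grip_force: 0.0
```

```bash
python3 t.py roll_tool
```

```text
{'score': np.float64(0.8), 'hc': array([ 641.9, -270.6]), 'ang': np.float64(-5.6), 'hl': np.float64(93.8), 'w': np.float64(23.2), 'otail': array([ 697.5, -276. ]), 'otip': array([ 697.4, -276. ]), 'g': array([ 647.8, -271.1]), 'hsv': array([ 13., 123., 223.])}
pose [ 648.7 -263.6  148.4] [-1.8000e+02  4.0000e-02  1.7377e+02] t 29.2 gap 85.2 F [ 0.4 -0.2  1.3]  shift [ 0.1 -7.6] spin -0.01033572138031484
```

Call:
carry_out --commands '[{"jaw":0.085,"translation":[0.0003,-0.007,0.026],"spin":-0.004},{"jaw":0.085,"translation":[0,0,0.033],"spin":0},{"jaw":0.07,"translation":[0,0,0.033],"spin":0},{"jaw":0.06,"translation":[0,0,0.025],"spin":0},{"jaw":0.05,"translation":[0,0,0.015],"spin":0},{"jaw":0.05,"translation":[0,0,0.0078],"spin":0},{"jaw":0.04,"translation":[0,0,0],"spin":0},{"jaw":0.03,"translation":[0,0,0],"spin":0}]'

```text
time: 29.87
tool_pos: [648.4, -271.8, 9.3]
tcp_rot: [-180.0, 0.1, 173.9]
ft_force: [0.1, -0.3, 0.3]
finger_gap: 30.6
grip_force: 0.0
```

Call:
carry_out --commands '[{"jaw":0.02,"translation":[0,0,0],"spin":0},{"jaw":0.015,"translation":[0,0,0],"spin":0},{"jaw":0.015,"translation":[0,0,0],"spin":0},{"jaw":0.015,"translation":[0,0,0],"spin":0},{"jaw":0.015,"translation":[0,0,0],"spin":0},{"jaw":0.015,"translation":[0,0,0],"spin":0},{"jaw":0.015,"translation":[0,0,0],"spin":0},{"jaw":0.015,"translation":[0,0,0],"spin":0}]'

```text
time: 30.53
tool_pos: [649.2, -272.4, 10.7]
tcp_rot: [-179.9, 0.2, 173.9]
ft_force: [-0.6, 2.0, 6.7]
finger_gap: 21.2
grip_force: 94.2
```

Call:
carry_out --commands '[{"jaw":0.015,"translation":[0,0,-0.005],"spin":0},{"jaw":0.015,"translation":[0,0,-0.01],"spin":0},{"jaw":0.015,"translation":[0,0,-0.02],"spin":0},{"jaw":0.015,"translation":[0,0,-0.025],"spin":0},{"jaw":0.015,"translation":[0,0,-0.025],"spin":0},{"jaw":0.015,"translation":[0,0,-0.02],"spin":-0.018},{"jaw":0.015,"translation":[0,0,-0.01],"spin":-0.018},{"jaw":0.015,"translation":[0,0,0],"spin":0}]'

```text
time: 31.2
tool_pos: [649.5, -272.9, 127.4]
tcp_rot: [-179.8, 0.3, 176.0]
ft_force: [0.2, 0.3, -1.6]
finger_gap: 21.0
grip_force: 93.4
```

```bash
python3 - <<'E'
from h import *
rel([483.4,162.4],-3.93)
E
```

```text
pose [ 649.5 -272.9  127.4] [-179.85    0.34  176.01] t 31.2 gap 21.0 F [ 0.2  0.3 -1.6]  shift [195.9 422.7] spin -0.00098033893383184
```

Call:
carry_out --commands '[{"jaw":0.015,"translation":[0.008,0.0175,0],"spin":0},{"jaw":0.015,"translation":[0.015,0.0325,0],"spin":0},{"jaw":0.015,"translation":[0.015,0.0325,0],"spin":0},{"jaw":0.015,"translation":[0.015,0.0325,0],"spin":0},{"jaw":0.015,"translation":[0.015,0.0325,0],"spin":0},{"jaw":0.015,"translation":[0.015,0.0325,0],"spin":0},{"jaw":0.015,"translation":[0.015,0.0325,0],"spin":0},{"jaw":0.015,"translation":[0.015,0.0325,0],"spin":0}]'

```text
time: 31.87
tool_pos: [550.1, -17.9, 120.9]
tcp_rot: [180.0, -0.2, 175.9]
ft_force: [0.7, 1.3, -2.2]
finger_gap: 21.1
grip_force: 93.5
```

Call:
carry_out --commands '[{"jaw":0.015,"translation":[0.015,0.0325,0],"spin":0},{"jaw":0.015,"translation":[0.015,0.0325,0],"spin":0},{"jaw":0.015,"translation":[0.015,0.0325,0],"spin":0},{"jaw":0.015,"translation":[0.015,0.0325,0],"spin":0},{"jaw":0.015,"translation":[0.015,0.0325,0],"spin":0},{"jaw":0.015,"translation":[0.0079,0.0152,0],"spin":0},{"jaw":0.015,"translation":[0,0,0],"spin":0},{"jaw":0.015,"translation":[0,0,0],"spin":0}]'

```text
time: 32.53
tool_pos: [480.7, 164.3, 121.4]
tcp_rot: [-179.9, -0.1, 176.1]
ft_force: [0.1, -1.0, -2.5]
finger_gap: 21.4
grip_force: 93.6
```

Call:
carry_out --commands '[{"jaw":0.015,"translation":[0,0,0.01],"spin":0},{"jaw":0.015,"translation":[0,0,0.01],"spin":0},{"jaw":0.015,"translation":[0,0,0.01],"spin":0},{"jaw":0.015,"translation":[0,0,0],"spin":0},{"jaw":0.015,"translation":[0,0,0],"spin":0},{"jaw":0.015,"translation":[0,0,0],"spin":0},{"jaw":0.015,"translation":[0,0,0],"spin":0},{"jaw":0.015,"translation":[0,0,0],"spin":0}]'

```text
time: 33.2
tool_pos: [482.5, 163.7, 93.4]
tcp_rot: [180.0, 0.1, 175.9]
ft_force: [0.4, -0.0, -1.5]
finger_gap: 21.3
grip_force: 93.6
```

```bash
python3 - <<'E'
from h import *
rel([483.4,162.4],-3.93)
p=r.snapshot("wrist"); cv2.imwrite("pics/w9.png",p["pixels"])
E
```

```text
pose [482.5 163.7  93.4] [1.7998e+02 6.0000e-02 1.7593e+02] t 33.2 gap 21.3 F [ 0.4 -0.  -1.5]  shift [-1.  -1.3] spin -0.002377427727024665
```

View pics/w9.png

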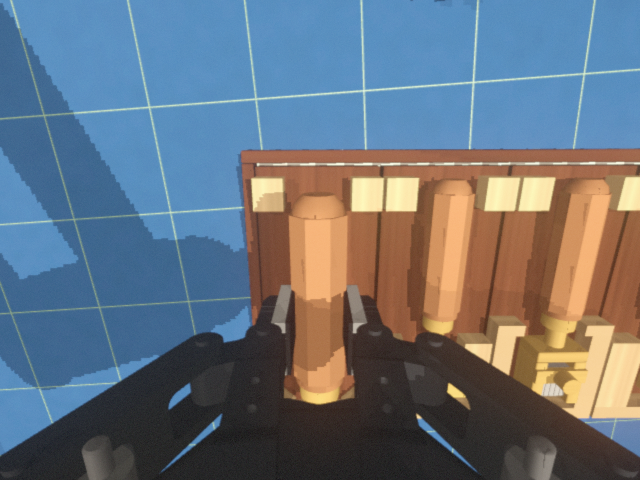

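Call:
carry_out --commands '[{"jaw":0.015,"translation":[-0.0005,-0.001,0.01],"spin":0},{"jaw":0.015,"translation":[0,0,0.015],"spin":0},{"jaw":0.015,"translation":[0,0,0.015],"spin":0},{"jaw":0.015,"translation":[0,0,0.01],"spin":0},{"jaw":0.015,"translation":[0,0,0.006],"spin":0},{"jaw":0.015,"translation":[0,0,0.004],"spin":0},{"jaw":0.015,"translation":[0,0,0.0015],"spin":0},{"jaw":0.015,"translation":[0,0,0],"spin":0}]'

```text
time: 33.92
tool_pos: [482.5, 162.7, 31.3]
tcp_rot: [180.0, 0.0, 175.9]
ft_force: [1.1, -0.5, -2.5]
finger_gap: 21.2
grip_force: 93.6
```

Call:
carry_out --commands '[{"jaw":0.015,"translation":[0,0,0.001],"spin":0},{"jaw":0.015,"translation":[0,0,0.0005],"spin":0},{"jaw":0.015,"translation":[0,0,0.0005],"spin":0},{"jaw":0.015,"translation":[0,0,0.0005],"spin":0},{"jaw":0.015,"translation":[0,0,0.0003],"spin":0},{"jaw":0.015,"translation":[0,0,0],"spin":0},{"jaw":0.015,"translation":[0,0,0],"spin":0},{"jaw":0.015,"translation":[0,0,0],"spin":0}]'

```text
time: 34.58
tool_pos: [482.6, 162.7, 28.7]
tcp_rot: [180.0, 0.0, 175.9]
ft_force: [-0.1, -0.2, -0.9]
finger_gap: 21.4
grip_force: 93.8
```

Call:
carry_out --commands '[{"jaw":0.015,"translation":[0,0,0.0003],"spin":0},{"jaw":0.015,"translation":[0,0,0.0002],"spin":0},{"jaw":0.015,"translation":[0,0,0.0002],"spin":0},{"jaw":0.015,"translation":[0,0,0],"spin":0},{"jaw":0.015,"translation":[0,0,0],"spin":0},{"jaw":0.015,"translation":[0,0,0],"spin":0},{"jaw":0.015,"translation":[0,0,0],"spin":0},{"jaw":0.015,"translation":[0,0,0],"spin":0}]'

```text
time: 35.25
tool_pos: [482.6, 162.8, 28.6]
tcp_rot: [180.0, 0.0, 175.9]
ft_force: [-4.3, -0.3, 8.5]
finger_gap: 21.6
grip_force: 94.9
```

Call:
carry_out --commands '[{"jaw":0.015,"translation":[0,0,-0.0003],"spin":0},{"jaw":0.022,"translation":[0,0,0],"spin":0},{"jaw":0.03,"translation":[0,0,0],"spin":0},{"jaw":0.04,"translation":[0,0,0],"spin":0},{"jaw":0.05,"translation":[0,0,0],"spin":0},{"jaw":0.05,"translation":[0,0,0],"spin":0},{"jaw":0.05,"translation":[0,0,0],"spin":0},{"jaw":0.05,"translation":[0,0,-0.01],"spin":0}]'

```text
time: 35.92
tool_pos: [480.7, 162.3, 36.4]
tcp_rot: [-179.9, -0.2, 175.9]
ft_force: [-0.7, -0.6, -0.7]
finger_gap: 50.1
grip_force: 0.0
```

Call:
carry_out --commands '[{"jaw":0.05,"translation":[0,0,-0.02],"spin":0},{"jaw":0.05,"translation":[0,0,-0.03],"spin":0},{"jaw":0.05,"translation":[0,0,-0.035],"spin":0},{"jaw":0.05,"translation":[0,0,-0.035],"spin":0},{"jaw":0.05,"translation":[0.02,0,-0.03],"spin":0},{"jaw":0.05,"translation":[0.03,0,-0.02],"spin":0},{"jaw":0.05,"translation":[0.02,0,0],"spin":0},{"jaw":0.05,"translation":[0,0,0],"spin":0}]'

```text
time: 36.58
tool_pos: [411.2, 168.3, 210.9]
tcp_rot: [179.9, 0.2, 176.0]
ft_force: [0.6, -0.8, -0.3]
finger_gap: 50.2
grip_force: 0.0
```

```bash
python3 - <<'E'
from h import *
rel([483,162])
p=r.snapshot("scene");q=r.snapshot("top");w=r.snapshot("wrist")
a=cv2.resize(p["pixels"][190:310,360:550],(440,278),interpolation=2);b=cv2.resize(q["pixels"][220:330,90:264],(440,278),interpolation=2)
cv2.imwrite("pics/fin.png",np.vstack([a,b])); cv2.imwrite("pics/finw.png",w["pixels"])
for t in ["awl","screwdriver"]:
    d=tool(q,t); print(t,d and (d["otail"].round(1),d["ang"].round(1)))
E
```

```text
pose [411.2 168.3 210.9] [179.91   0.18 176.  ] t 36.58 gap 50.2 F [ 0.6 -0.8 -0.3]  shift [-72.1  -1.3] spin None
awl (array([ 497.7, -179.3]), np.float64(-11.5))
screwdriver (array([ 688.8, -157.9]), np.float64(-1.8))
```

View pics/fin.png

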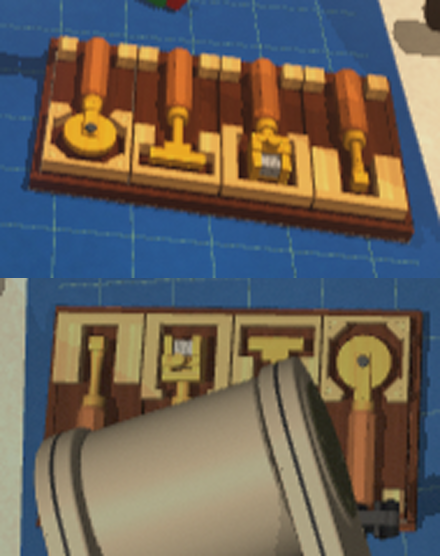

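View pics/finw.png

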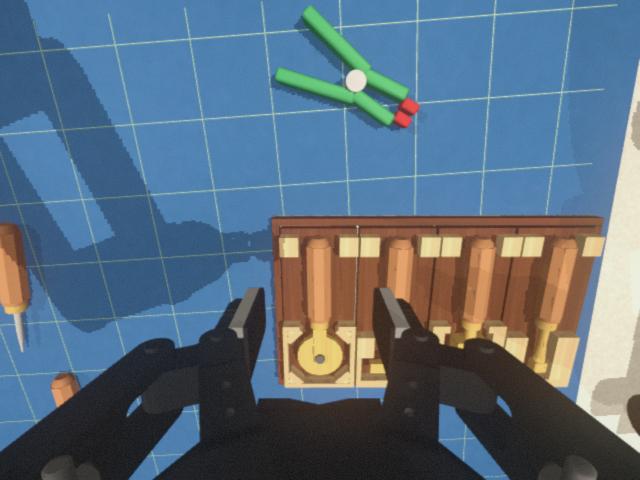

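All four heads sit in their own pockets with the tails in the notches. The awl and screwdriver haven't moved, and the gripper is clear.

```bash
python3 -c "
from bench import r
print(r.hand_in())"
```

```text
the job is handed in; nothing more can be done
None
```

The roll, line pallet, typeholder and hand stamp each lie flat in their own cradle, the awl and screwdriver are where they were, and the job was handed in at about 37 s (the hand-in returned no verdict).

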